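# Scrap the old terminals, lap the busbar and close its box

## Robot

A 6-joint arm with a two-finger parallel gripper is mounted at the origin on the work surface. World frame = base frame: x ahead of the robot, y to its left, z up, the work surface at z = 0. Lengths are in m, angles in rad, forces in N, time in s.
With the tool pointing down it reaches from about 0.3 to 0.85 m from the base axis. Payload 4.2 kg.
Tool frame: the origin (TCP) lies at the very end of the fingers, on their centre line; the grasp point (between the pads) lies 19 mm behind it; z points along the fingers, y is the line along which they close (so a half turn about z gives the same grasp; the last joint's range is limited). The gripper opens to 91 mm and grips with 3 to 60 N. Pads are 32 mm wide; open, the fingers measure 118 mm over their backs; the gripper's body (76 mm by 178 mm) begins 60 mm behind the grasp point.
Start: joints at [-1.226, 0.32, 1.565, -0, 1.257, -0.02], TCP at [0.205, -0.537, 0.214] pointing down, gripper open.
Joint ranges: [-3.11, 3.11], [-0.84, 2.01], [0.21, 2.61], [-1.34, 4.49], [0.05, 2.63], [-2.56, 2.56]. Speed limits (rad/s): [2.57, 2.57, 3.14, 3.14, 3.14, 3.14].

## Interface

Orientations are given as a rotation vector (axis times angle).
In Python, from workcell import telemetry, capture, get_calibration, workorder gives the robot as it stands.
- The arm moves only by the tool servo_tool, never from a script. Its argument "motion" is a list of rows, each a list of 3 entries, a list of its own where there are three numbers: the shift along the world's x, y, z each as a share of 0.2 m, from -1 to 1, then the turn, a rotation vector about the world's x, y, z each as a share of 90 degrees, from -1 to 1, then the closure, from -1 (fully open) to 1 (shut). A call has 1 to 20 rows; each row is the pose to reach, as a shift and turn from the pose commanded when the call began; what a row does not reach only later rows make up. A row lasts 1/8 s, in which the tool goes at most 62.5 mm and 10.7 degrees, less where a joint would pass 70% of its speed; a pose out of reach is approached as far as the arm can. A call with a number of a shift or a turn outside -1 to 1 is refused whole. A call with a gripper value outside its range is refused whole. The fingers move at their own pace and stop on an object; the grip force is fixed at half the most. Time passes only in rows, so rows that repeat a pose let the fingers close. It gives the time, the measured TCP pose, the force, the opening and the grip force at its end, in the units of the state.
- telemetry.get_state(): the state, without advancing time (a new reading comes with each control period).
- capture(name): name is "side" or "top" or "wrist"; returns the picture (384x512x3 uint8, red, green, blue); there is no depth.
- get_calibration(name): a dict with "mtx" (3x3 intrinsics, pixels), "rvec" (rotation vector, rad) and "tvec" (3), from world to camera coordinates, as OpenCV has them; the wrist camera has in their place "T_tool_cam" (4x4, takes a point from camera to tool coordinates, whose origin is the TCP and whose axes are the flange's). Camera axes: x right, y down, z forward; pixel columns grow to the right and rows downward; lengths in m; the calibration is good to about 2 mm. A picture is of the moment at which its call begins: read the wrist's pose just before it. get_calibration takes no time and is no camera call.
- workorder.sign_off(): hands the job in; it is judged then, once.
The state is a dict: "time": time; "q": joint angles; "qvel": joint speeds; "joint_torque": joint torques, N m; "eef_pos": TCP position; "eef_rot": TCP orientation; "ft_force": force on the tool from outside, world axes, zero at the start; "ft_torque": the same for the moment, N m; "width": finger opening in m; "grasp_force": force on a finger pad.
Only numpy, scipy, OpenCV 4.12 (cv2) and the standard library are available. Lean on these libraries where they do the work, as an engineer would, in place of code of your own. Each camera call takes 0.05 s, during which the arm holds its last target. There are 200 camera calls.

## Task

Service the busbar box: send every corroded lead terminal, on the bar or on the bench, down the chute into the scrap bucket. Then take the lapping block and rub the bare bar from the end nearest the chute to the far end and back again, flat, centred and with a light steady pressure that keeps the bar part-way down on its springs, not bottomed. Put the block back upright on its mat, set the grey cover on the box so that it sits fully down and level on the rim, and leave the other things where they lie.

Things in the scene. Friction and masses are not known exactly. Their poses are not given: they have to be found in the camera images.
- box: black open-topped busbar box fixed to the bench, 100 mm (x) by 230 mm (y), level rim 40 mm above the bench, walls 6 mm. Origin: its middle at bench level. Its long axis is y; the -y end is the one nearest the chute. A lead bar runs along y inside it
- busbar (a joint): how far the lead bar in the box is pushed down on its springs, m: 0 free, 0.008 bottomed. It only moves straight down, staying level: it starts to sink at about 3 N and needs 0.8 N more per mm; the weight of terminals lying on it, or of the block standing on it, does not sink it
- bar_mid (a point): middle of the lead bar's top face when free: 46 mm above the bench, 6 mm above the rim. The bar is 40 mm wide (box x) and 200 mm long (box y), flat, with 24 mm of open trough either side of it
- chute_drop (a point): point on the chute's floor, in its middle, 40 mm out from its upper edge and at bench level: the place to drop terminals. The chute is 156 mm wide inside along world x and slopes down towards -y at 52 degrees; here the tops of its side walls are about 52 mm higher. A terminal let go just above those tops slides into the bucket
- chute: galvanized chute with the scrap bucket under its lower end. Origin: at bench level on the bench's right-hand edge, under the middle of the chute's upper edge, which stands 50 mm higher; axes along the world's. The bucket's mouth, 260 mm across, is centred 165 mm towards -y and 50 mm down; its inner floor is 170 mm down
- block: lapping block: flat aluminium foot 60 mm (x) by 34 mm (y) by 16 mm high, abrasive underneath, with a wooden upright grip on it 40 mm (x) by 24 mm (y), from 16 to 52 mm above the underside, and a cap 46 by 34 mm on that to 59 mm. Origin: middle of the underside. Grip it across y (24 mm). 0.22 kg
- mat: black rubber mat, fixed, 120 mm (x) by 100 mm (y) by 4 mm thick, where the lapping block starts and belongs. Origin: middle of its underside
- cover: loose grey cover, outline of the box: 100 mm (x) by 230 mm (y), an upside-down shallow tray. Origin: middle, at the tips of 4 pegs under its corners; the skirt's lower edge is 14 mm above it. On the bench it stands level on the pegs. Seated, the skirt rests on the box's rim and the origin is 26 mm above the box's origin; fits either way round. About 0.35 kg
- cover_grip (a point): middle of the bar to hold on top of the cover, 60 mm above the cover's origin: 24 mm (cover x) by 60 mm (y), from 40 to 75 mm above the origin, under a cap 34 by 70 mm that ends at 83 mm
- cover_peg (a point): tip of one of the cover's four tapered pegs, at x 36, y 101 mm (the others at +-36, +-101): 5 mm across at the tip, 10 mm from 8 mm up. They go down inside the box's corners with 3 mm of play
- term1: corroded lead battery terminal, grey with pale crust: an upright ring, 30 mm across and 22 mm high, with a flat tail 18 mm wide and 14 mm high that runs from it along body +x, ending 40 mm from the ring's axis. Origin: underside, on the ring's axis. Grip the ring across body y (30 mm). When present it starts lying on the bar, tail roughly along box +y
- term2: corroded lead battery terminal, grey with pale crust: an upright ring, 30 mm across and 22 mm high, with a flat tail 18 mm wide and 14 mm high that runs from it along body +x, ending 40 mm from the ring's axis. Origin: underside, on the ring's axis. Grip the ring across body y (30 mm). When present it starts lying on the bar, tail roughly along box +y
- term3: corroded lead battery terminal, grey with pale crust: an upright ring, 30 mm across and 22 mm high, with a flat tail 18 mm wide and 14 mm high that runs from it along body +x, ending 40 mm from the ring's axis. Origin: underside, on the ring's axis. Grip the ring across body y (30 mm). When present it starts lying on the bar, tail roughly along box +y
- term4: corroded lead battery terminal, grey with pale crust: an upright ring, 30 mm across and 22 mm high, with a flat tail 18 mm wide and 14 mm high that runs from it along body +x, ending 40 mm from the ring's axis. Origin: underside, on the ring's axis. Grip the ring across body y (30 mm). When present it starts lying on the bench
- term5: corroded lead battery terminal, grey with pale crust: an upright ring, 30 mm across and 22 mm high, with a flat tail 18 mm wide and 14 mm high that runs from it along body +x, ending 40 mm from the ring's axis. Origin: underside, on the ring's axis. Grip the ring across body y (30 mm). When present it starts lying on the bench
- ratchet: chrome ratchet handle about 190 mm long and 22 mm high, origin near its middle; a bystander, to be left where it lies
- spreader: blue plastic terminal spreader, 112 mm long, 16 mm high, origin near its middle; a bystander, to be left where it lies
- postcover: yellow post cover, 38 mm across, 26 mm high, origin under its middle; a bystander, to be left where it lies
- grease: grease jar, 56 mm across, 65 mm high, origin under its middle; a bystander, to be left where it lies
- socket: steel socket, 26 mm across, 32 mm high, origin under its middle; a bystander, to be left where it lies
Things that resemble listed ones, but are neither listed nor needed, are in the scene too. Leave any red look-alike of the term1 alone. Leave any purple look-alike of the cover alone.

How it is judged:
By the outcome, as a careful person would: the job done as asked, in the order asked, and still so for the second after the job is handed in, with the robot touching nothing.
Of term1, term2, term3, term4, term5 only 3 to 5 are there at a start; the rules pass over those that are not, and their reading is None.
At some moment in a run one of cover, term4, term5 may be knocked a few centimetres aside while the robot is not near it.
Once in a run the grip may slacken for a moment while it holds something.
It also fails if it takes over 208 s, if anything falls off the work surface, if the arm or the gripper's body presses on something with over 40 N, if the wrist force passes 120 N, or if a joint passes its speed limit or range.

## Working session

There is one attempt and no reset: what is moved stays moved. The work goes in short steps, Python scripts to look and compute and a tool call to move; the robot and the scene stay as the last step left them, time stands still between calls to the robot, and variables do not carry over. Pictures are saved under pics/ and viewed, at most 14 in all, crops included, and the job is handed in when it is done.

Besides the shell and the picture viewer there is one more tool, called after "Call:" as name(argument=value, ...), one argument or row to a line, values as JSON. servo_tool: Moves the arm, as the interface text tells. Its arguments: {"type":"object","properties":{"motion":{"type":"array","items":{"type":"array"}}},"required":["motion"]}

```bash
ls; mkdir -p pics; cat > h.py <<'E'
import numpy as np,cv2
from scipy.spatial.transform import Rotation as R
from workcell import telemetry,capture,get_calibration,workorder
def cam(n):
    c=get_calibration(n);K=np.array(c['mtx'],float)
    if n=='wrist':
        s=telemetry.get_state();T=np.eye(4);T[:3,:3]=R.from_rotvec(s['eef_rot']).as_matrix();T[:3,3]=s['eef_pos']
        T=T@np.array(c['T_tool_cam']);return K,T[:3,:3],T[:3,3]
    r=R.from_rotvec(np.ravel(c['rvec'])).as_matrix().T
    return K,r,-r@np.ravel(c['tvec'])
def ray(C,uv,z):
    K,r,o=C;uv=np.atleast_2d(uv).astype(float)
    d=np.c_[uv,np.ones(len(uv))]@np.linalg.inv(K).T@r.T
    return o+d*((z-o[2])/d[:,2])[:,None]
def proj(C,p):
    K,r,o=C;c=(np.atleast_2d(p)-o)@r@K.T;return c[:,:2]/c[:,2:]
def snap(n,f):
    C=cam(n);im=capture(n);cv2.imwrite('pics/'+f+'.png',im[:,:,::-1]);return C,im
E
python3 - <<'E'
from h import *
for n in('top','side'):
    C,im=snap(n,n+'0');print(n,C[2].round(3),C[1].round(2).tolist(),C[0][0,0])
s=telemetry.get_state();print(s)
E
```

```text
pics
top [0.298 0.008 1.687] [[-0.02, -0.99, 0.12], [-1.0, 0.02, 0.0], [-0.0, -0.12, -0.99]] 463.0139247787219
side [-0.069  0.688  1.042] [[-0.76, -0.48, 0.44], [-0.65, 0.55, -0.53], [0.02, -0.69, -0.73]] 488.066064200698
{'time': 0.1, 'q': array([-1.22599214e+00,  3.20224069e-01,  1.56551959e+00, -1.50372145e-05,
        1.25740000e+00, -1.99517137e-02]), 'qvel': array([ 0.00157025, -0.00198203, -0.00291851, -0.00029733,  0.00120457,
       -0.00049219]), 'joint_torque': array([ 5.21945421e-04, -4.13333559e+01, -2.32510507e+01,  7.28792860e-02,
        4.22622648e-02, -6.83211601e-05]), 'eef_pos': array([ 0.20498933, -0.53675192,  0.21322113]), 'eef_rot': array([-3.08798565e+00, -5.69516232e-01,  4.15949569e-04]), 'ft_force': array([ 0.11848505,  0.52327428, -0.08883695]), 'ft_torque': array([-0.02703572,  0.05108663,  0.02467722]), 'grasp_force': 0.0, 'width': 0.09119612015811639}
```

View pics/top0.png

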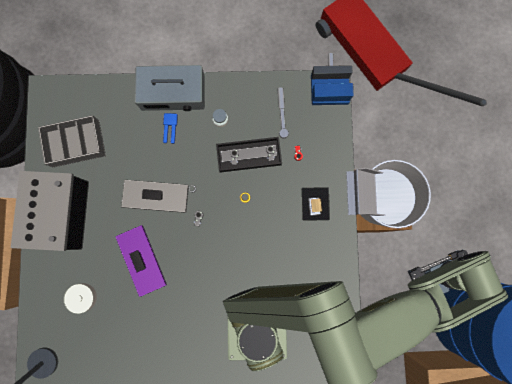

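View pics/side0.png

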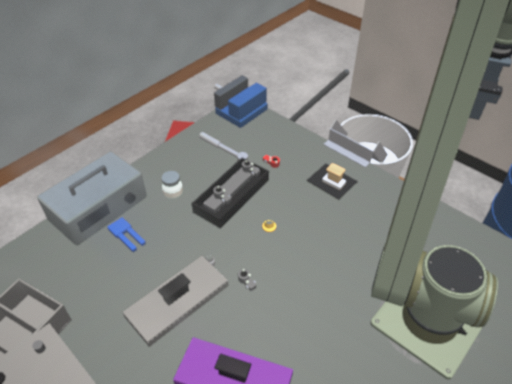

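Top view: the box with two terminals at (235,156) and (270,153), a red look-alike at (298,153), the cover at (155,195) and a purple cover at (140,260). A bench terminal lies at (198,218), a small unknown at (193,188), the yellow post cover at (245,197), and the block on its mat at (316,204). I'll crop close on the candidates.

```bash
python3 - <<'E'
import cv2,numpy as np
t=cv2.imread('pics/top0.png');s=cv2.imread('pics/side0.png')
a=cv2.resize(t[130:235,110:340],(800,365),interpolation=cv2.INTER_CUBIC)
b=cv2.resize(s[145:305,120:300],(264,235),interpolation=cv2.INTER_CUBIC)
b2=cv2.resize(s[240:300,190:270],(313,235),interpolation=cv2.INTER_CUBIC)
o=np.zeros((600,800,3),np.uint8);o[:365]=a;o[365:,:264]=b;o[365:,270:583]=b2
cv2.imwrite('pics/c1.png',o)
E
```

```text
(no output)
```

View pics/c1.png

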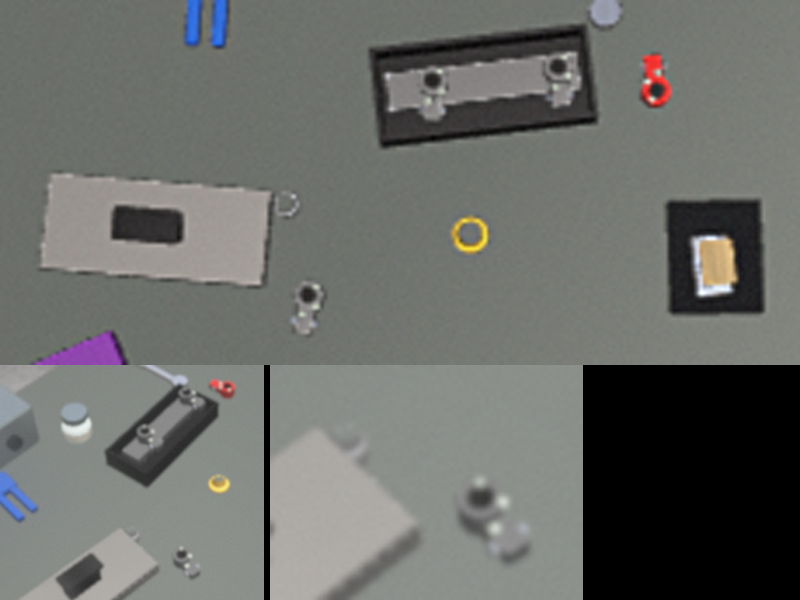

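Candidates for terminals: the two on the bar (235,156) and (270,153), and the bench one at (198,218), all grey with crust. I reject the red look-alike at (298,153). The thin plain ring at (193,188) is the socket, so three terminals are present. The grey cover at (155,195) is the one to use, not the purple one. Next I'll compute rough positions.

```bash
python3 - <<'E'
from h import *
C=cam('top')
for n,uv,z in [('t1ring',(235,153),.068),('t1tail',(235,161.5),.06),('t2ring',(270.5,149.5),.068),('t2tail',(271,157),.06),('t4ring',(198.5,214.5),.022),('t4tail',(197.5,223),.014),('yel',(245,197),.026),('sock',(192.5,188.5),.032),('red',(298.5,156),.022),
 ('blk',(316,206),.05),('cov corners',[(124.3,179.8),(187.7,185),(185.2,212),(121.8,207)],.05),('grip',(152,195),.083),('box corners',[(216.5,144),(278.5,137.5),(281.8,165),(219.8,172)],.04),('mat',[(302,188),(329,188),(329.5,220),(302.5,220)],.004),('purp',(138,261),.08),('chute',[(347,170),(347,214),(376,170),(376,214)],.06),('edge',[(352,240)],0)]:
    print(n,ray(C,uv,z)[:,:2].round(3).tolist())
print(np.round(get_calibration('wrist')['T_tool_cam'],3),get_calibration('wrist')['mtx'])
print(R.from_rotvec(telemetry.get_state()['eef_rot']).as_matrix().round(3))
E
```

```text
t1ring [[0.618, 0.065]]
t1tail [[0.589, 0.066]]
t2ring [[0.628, -0.061]]
t2tail [[0.602, -0.063]]
t4ring [[0.404, 0.201]]
t4tail [[0.374, 0.206]]
yel [[0.464, 0.033]]
sock [[0.498, 0.221]]
red [[0.611, -0.165]]
blk [[0.425, -0.218]]
cov corners [[0.532, 0.463], [0.509, 0.236], [0.412, 0.245], [0.434, 0.47]]
grip [[0.472, 0.356]]
box corners [[0.658, 0.133], [0.678, -0.093], [0.576, -0.102], [0.555, 0.122]]
mat [[0.496, -0.176], [0.494, -0.275], [0.377, -0.272], [0.379, -0.174]]
purp [[0.245, 0.403]]
chute [[0.55, -0.332], [0.394, -0.325], [0.548, -0.435], [0.392, -0.427]]
edge [[0.303, -0.351]]
[[-0.001 -0.971 -0.239  0.067]
 [ 1.    -0.001  0.    -0.   ]
 [-0.    -0.239  0.971 -0.171]
 [ 0.     0.     0.     1.   ]] [[326.84526432   0.         260.76291764]
 [  0.         326.84526432 194.28915351]
 [  0.           0.           1.        ]]
[[ 0.934  0.357 -0.001]
 [ 0.357 -0.934  0.001]
 [ 0.    -0.002 -1.   ]]
```

Call:
servo_tool(
  motion=[
    [[0.5, 0.83, 0.5], [0, 0, -0.2322], -1],
    [[0.5, 0.83, 0.5], [0, 0, -0.2322], -1],
    [[0.5, 0.83, 0.5], [0, 0, -0.2322], -1],
    [[0.5, 0.83, 0.5], [0, 0, -0.2322], -1],
    [[0.5, 0.83, 0.5], [0, 0, -0.2322], -1],
  ],
)

```text
time: 0.72
eef_pos: [0.306, -0.3702, 0.3151]
eef_rot: [3.14, 0.005, 0.002]
ft_force: [-0.2, -0.7, -0.3]
width: 0.0912
grasp_force: 0.0
```

Call:
servo_tool(
  motion=[
    [[0.5, 0.83, 0], [0, 0, 0], -1],
    [[0.5, 0.83, 0], [0, 0, 0], -1],
    [[0.5, 0.83, 0], [0, 0, 0], -1],
    [[0.5, 0.83, 0], [0, 0, 0], -1],
  ],
)

```text
time: 1.23
eef_pos: [0.406, -0.2032, 0.3128]
eef_rot: [-3.14, -0.007, 0.003]
ft_force: [0.2, -0.4, -0.7]
width: 0.0915
grasp_force: 0.0
```

Call:
servo_tool(
  motion=[
    [[0.3, 0.8, 0.2], [0, 0, 0], -1],
    [[0.3, 0.8, 0.2], [0, 0, 0], -1],
    [[0.3, 0.8, 0.2], [0, 0, 0], -1],
    [[0.3, 0.8, 0.2], [0, 0, 0], -1],
    [[0.3, 0.8, 0.2], [0, 0, 0], -1],
    [[0.3, 0.8, 0.2], [0, 0, 0], -1],
  ],
)

```text
time: 1.98
eef_pos: [0.4646, -0.0469, 0.3533]
eef_rot: [3.141, -0.004, -0.002]
ft_force: [0.2, 0.1, -0.1]
width: 0.0915
grasp_force: 0.0
```

```bash
python3 - <<'E'
from h import *
C,im=snap('wrist','w0');s=telemetry.get_state();print(s['time'],s['eef_pos'].round(4),s['eef_rot'].round(3),s['q'].round(2))
cv2.imwrite('pics/w0b.png',cv2.resize(im[:,:,::-1],(800,600),interpolation=cv2.INTER_CUBIC))
E
```

```text
2.025 [ 0.4647 -0.0468  0.3535] [ 3.141e+00 -4.000e-03 -2.000e-03] [-0.12  0.09  1.52 -0.    1.53  1.45]
```

View pics/w0b.png

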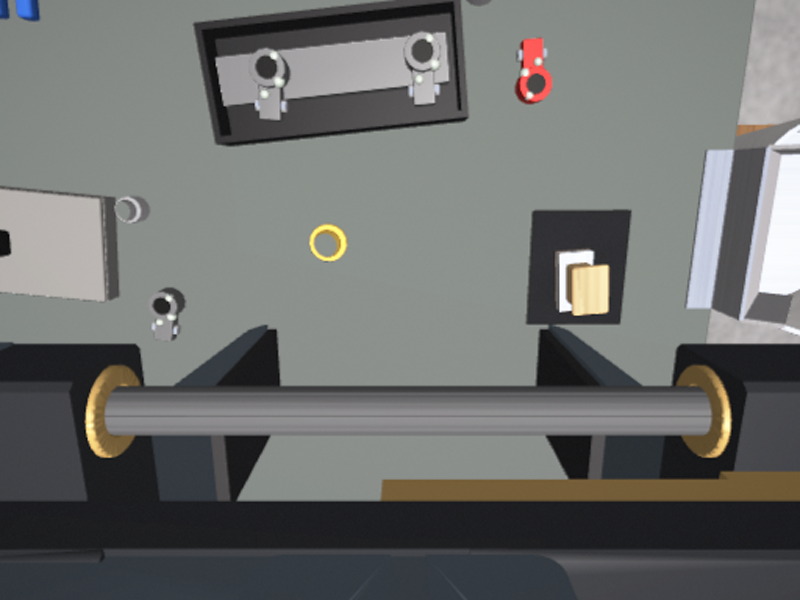

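The wrist view confirms two terminals on the bar with tails towards -x. Rings at (266,68) and (422,51), bench terminal ring at (163,306), block cap centre at (590,290), mat, and the chute's upper edge at about x 707–735. The thin ring at (128,209) is plain metal, the socket.

```bash
python3 - <<'E'
from h import *
C=cam('wrist')
for n,uv,z in [('t1ring',(267,68),.068),('t1tail',(271,116),.06),('t2ring',(422,51),.068),('t2tail',(425,102),.06),('t4ring',(163,306),.022),('t4tail',(166,338),.014),('red',(535,85),.022),
 ('cap',[(569,266),(609,264),(608,314),(573,316)],.063),('foot',[(555,252),(592,250),(557,312)],.02),('cov',[(108,197),(107,300)],.05),('box',[(195,23),(467,118),(222,144)],.04),('bar',[(216,58),(447,33),(450,80),(222,106)],.046),('mat',[(533,210),(630,211),(621,323),(527,323)],.004),('chute0',[(707,150),(687,307)],0),('chute50',[(735,151),(712,307)],.05),('chute0b',[(735,151),(712,307)],.0)]:
    print(n,ray(C,np.array(uv)*.64,z)[:,:2].round(4).tolist())
E
```

```text
t1ring [[0.6195, 0.0684]]
t1tail [[0.583, 0.0696]]
t2ring [[0.632, -0.0595]]
t2tail [[0.5938, -0.0625]]
t4ring [[0.4058, 0.2008]]
t4tail [[0.3692, 0.2057]]
red [[0.6132, -0.1644]]
cap [[0.4524, -0.1946], [0.4541, -0.231], [0.4068, -0.2344], [0.405, -0.2018]]
foot [[0.4591, -0.1935], [0.461, -0.23], [0.3975, -0.1996]]
cov [[0.5151, 0.2249], [0.4189, 0.2397]]
box [[0.6608, 0.1348], [0.5829, -0.1008], [0.5614, 0.1206]]
bar [[0.6318, 0.1173], [0.6508, -0.0814], [0.6136, -0.0846], [0.593, 0.1156]]
mat [[0.4992, -0.1732], [0.4979, -0.2707], [0.3809, -0.273], [0.3813, -0.1734]]
chute0 [[0.5566, -0.3422], [0.3972, -0.343]]
chute50 [[0.5533, -0.3391], [0.4099, -0.3387]]
chute0b [[0.5556, -0.37], [0.3971, -0.3695]]
```

Call:
servo_tool(
  motion=[
    [[0.78, 0.575, -0.3], [0, 0, 0], -0.6],
    [[0.78, 0.575, -0.6], [0, 0, 0], -0.6],
    [[0.78, 0.575, -1], [0, 0, 0], -0.6],
    [[0.78, 0.575, -1], [0, 0, 0], -0.6],
    [[0.78, 0.575, -1], [0, 0, 0], -0.6],
    [[0.78, 0.575, -1], [0, 0, 0], -0.6],
    [[0.78, 0.575, -1], [0, 0, 0], -0.6],
  ],
)

```text
time: 2.9
eef_pos: [0.6215, 0.0687, 0.1552]
eef_rot: [3.141, -0.002, 0.002]
ft_force: [0.3, 0.3, 1.0]
width: 0.0728
grasp_force: 0.0
```

```bash
python3 - <<'E'
from h import *
C,im=snap('wrist','w1');s=telemetry.get_state();print(s['eef_pos'].round(4),s['width'])
print(proj(C,[[.6195,.068,.068],[.583,.0696,.06],[.632,-.06,.068]]))
cv2.imwrite('pics/w1b.png',cv2.resize(im[:,:,::-1],(800,600)))
E
```

```text
[0.6217 0.0688 0.1559] 0.072645474979765
[[261.54154605 200.75027245]
 [259.72175645 239.09238613]
 [420.08012228 185.46937511]]
```

View pics/w1b.png

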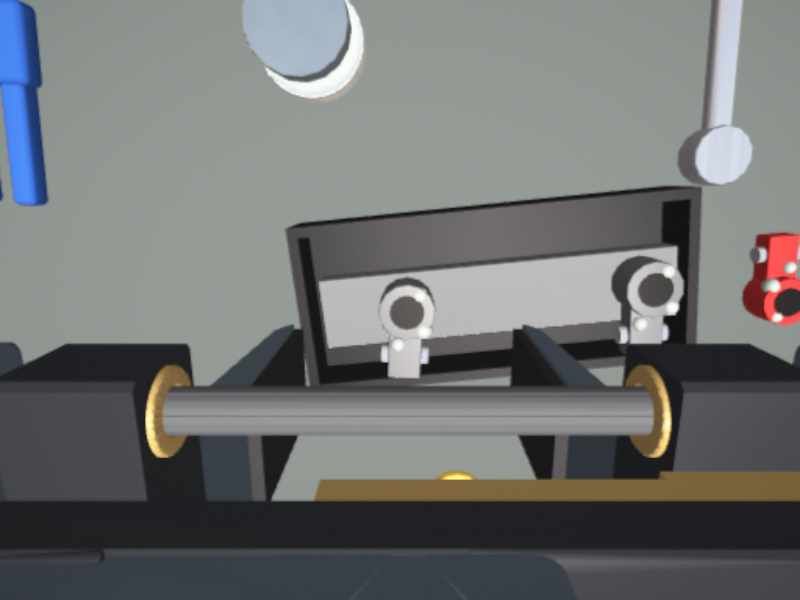

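Ring 1 sits at (407,312), matching the prediction. I'll descend, grip and lift.

Call:
servo_tool(
  motion=[
    [[0, 0, -0.25], [0, 0, 0], -0.6],
    [[0, 0, -0.4], [0, 0, 0], -0.6],
    [[0, 0, -0.48], [0, 0, 0], -0.6],
    [[0, 0, -0.525], [0, 0, 0], -0.6],
    [[0, 0, -0.525], [0, 0, 0], -0.6],
    [[0, 0, -0.525], [0, 0, 0], 1],
    [[0, 0, -0.525], [0, 0, 0], 1],
    [[0, 0, -0.525], [0, 0, 0], 1],
    [[0, 0, -0.525], [0, 0, 0], 1],
    [[0, 0, -0.525], [0, 0, 0], 1],
    [[0, 0, -0.525], [0, 0, 0], 1],
    [[0, 0, -0.4], [0, 0, 0], 1],
    [[0, 0, -0.25], [0, 0, 0], 1],
    [[0, 0, 0], [0, 0, 0], 1],
    [[0, 0, 0], [0, 0, 0], 1],
  ],
)

```text
time: 4.82
eef_pos: [0.6238, 0.0701, 0.1583]
eef_rot: [-3.141, -0.0, -0.014]
ft_force: [0.5, -0.4, -1.8]
width: 0.0291
grasp_force: 30.0
```

Call:
servo_tool(
  motion=[
    [[-0.1, -0.25, 0], [0, 0, 0], 1],
    [[-0.2, -0.5, 0], [0, 0, 0], 1],
    [[-0.3, -0.75, 0], [0, 0, 0], 1],
    [[-0.4, -1, 0], [0, 0, 0], 1],
    [[-0.4, -1, 0], [0, 0, 0], 1],
  ],
)

```text
time: 5.45
eef_pos: [0.539, -0.1329, 0.1528]
eef_rot: [3.141, -0.007, -0.004]
ft_force: [-0.4, 0.7, -1.2]
width: 0.0294
grasp_force: 30.0
```

Call:
servo_tool(
  motion=[
    [[-0.1, -0.25, 0], [0, 0, 0], 1],
    [[-0.2, -0.5, 0], [0, 0, 0], 1],
    [[-0.25, -0.75, 0], [0, 0, 0], 1],
    [[-0.32, -1, 0], [0, 0, 0], 1],
    [[-0.32, -1, 0], [0, 0, 0], 1],
  ],
)

```text
time: 6.08
eef_pos: [0.4765, -0.3322, 0.1528]
eef_rot: [-3.141, 0.006, 0.002]
ft_force: [0.7, 1.0, -1.7]
width: 0.0293
grasp_force: 30.0
```

Call:
servo_tool(
  motion=[
    [[0, -0.25, -0.1], [0, 0, 0], 1],
    [[0, -0.25, -0.25], [0, 0, 0], 1],
    [[0, -0.25, -0.4], [0, 0, 0], 1],
    [[0, -0.25, -0.43], [0, 0, 0], 1],
    [[0, -0.25, -0.43], [0, 0, 0], 1],
  ],
)

```text
time: 6.7
eef_pos: [0.4778, -0.3792, 0.0679]
eef_rot: [-3.141, -0.002, 0.0]
ft_force: [0.8, -0.5, -0.9]
width: 0.0294
grasp_force: 30.0
```

Call:
servo_tool(
  motion=[
    [[0, 0, 0], [0, 0, 0], -0.5],
    [[0, 0, 0], [0, 0, 0], -0.5],
    [[0, 0, 0], [0, 0, 0], -0.5],
    [[0, 0, 0], [0, 0, 0], -0.5],
    [[0, 0, 0], [0, 0, 0], -0.5],
    [[0, 0, 0.3], [0, 0, 0], -0.6],
    [[0, 0, 0.43], [0, 0, 0], -0.6],
    [[0.3, 0.25, 0.43], [0, 0, 0], -0.6],
    [[0.4, 0.6, 0.43], [0, 0, 0], -0.6],
    [[0.6, 1, 0.43], [0, 0, 0], -0.6],
    [[0.78, 1, 0.43], [0, 0, 0], -0.6],
    [[0.78, 1, 0.43], [0, 0, 0], -0.6],
  ],
)

```text
time: 8.2
eef_pos: [0.6355, -0.1772, 0.1537]
eef_rot: [-3.141, -0.007, -0.002]
ft_force: [-0.3, 0.2, 0.5]
width: 0.0727
grasp_force: 0.0
```

```bash
python3 - <<'E'
from h import *
C,im=snap('wrist','w2');C2,im2=snap('top','top2')
cv2.imwrite('pics/w2b.png',np.hstack([cv2.resize(im,(400,300)),cv2.resize(im2[120:270,300:500],(400,300))])[:,:,::-1])
s=telemetry.get_state();print(s['eef_pos'].round(4),s['width'],proj(C,[[.632,-.06,.068],[.594,-.0625,.06]]))
E
```

```text
[ 0.6337 -0.1793  0.1535] 0.07332874970381166 [[116.46315487 202.57716802]
 [127.80220274 242.59844187]]
```

View pics/w2b.png

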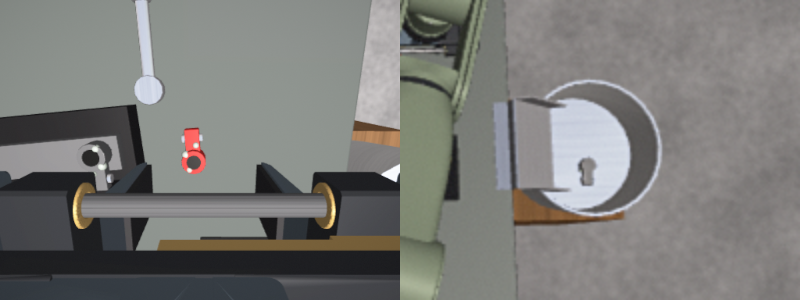

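The first terminal is in the bucket, seen at (587,168) in the right-hand crop. Terminal 2 is unmoved, so I'll grip it now.

Call:
servo_tool(
  motion=[
    [[0, 0.3, 0], [0, 0, 0.04], -0.6],
    [[0, 0.595, 0], [0, 0, 0.04], -0.6],
    [[0, 0.595, 0], [0, 0, 0.04], -0.6],
    [[0, 0.595, -0.25], [0, 0, 0.04], -0.6],
    [[0, 0.595, -0.4], [0, 0, 0.04], -0.6],
    [[0, 0.595, -0.48], [0, 0, 0.04], -0.6],
    [[0, 0.595, -0.52], [0, 0, 0.04], -0.6],
    [[0, 0.595, -0.52], [0, 0, 0.04], -0.6],
    [[0, 0.595, -0.52], [0, 0, 0.04], 1],
    [[0, 0.595, -0.52], [0, 0, 0.04], 1],
    [[0, 0.595, -0.52], [0, 0, 0.04], 1],
    [[0, 0.595, -0.52], [0, 0, 0.04], 1],
    [[0, 0.595, -0.52], [0, 0, 0.04], 1],
    [[0, 0.595, -0.52], [0, 0, 0.04], 1],
    [[0, 0.595, -0.4], [0, 0, 0.04], 1],
    [[0, 0.595, -0.25], [0, 0, 0.04], 1],
    [[0, 0.595, 0], [0, 0, 0.04], 1],
    [[0, 0.595, 0], [0, 0, 0.04], 1],
  ],
)

```text
time: 10.55
eef_pos: [0.6358, -0.0616, 0.1584]
eef_rot: [3.138, 0.099, 0.014]
ft_force: [1.1, -0.2, -0.3]
width: 0.0294
grasp_force: 30.0
```

Call:
servo_tool(
  motion=[
    [[-0.12, -0.25, 0], [0, 0, 0], 1],
    [[-0.24, -0.5, 0], [0, 0, 0], 1],
    [[-0.36, -0.75, 0], [0, 0, 0], 1],
    [[-0.5, -1, 0], [0, 0, 0], 1],
    [[-0.5, -1, 0], [0, 0, 0], 1],
  ],
)

```text
time: 11.18
eef_pos: [0.5305, -0.264, 0.1526]
eef_rot: [-3.14, -0.091, 0.005]
ft_force: [0.5, 0.8, -0.3]
width: 0.0295
grasp_force: 30.0
```

Call:
servo_tool(
  motion=[
    [[-0.14, -0.25, 0], [0, 0, 0], 1],
    [[-0.28, -0.55, 0], [0, 0, 0], 1],
    [[-0.28, -0.61, -0.2], [0, 0, 0], 1],
    [[-0.28, -0.61, -0.43], [0, 0, 0], 1],
    [[-0.28, -0.61, -0.43], [0, 0, 0], 1],
    [[-0.28, -0.61, -0.43], [0, 0, 0], 1],
  ],
)

```text
time: 11.92
eef_pos: [0.4783, -0.383, 0.0689]
eef_rot: [3.139, 0.1, 0.002]
ft_force: [0.1, -0.4, -0.7]
width: 0.0292
grasp_force: 30.0
```

Call:
servo_tool(
  motion=[
    [[0, 0, 0], [0, 0, 0], -0.5],
    [[0, 0, 0], [0, 0, 0], -0.5],
    [[0, 0, 0], [0, 0, 0], -0.5],
    [[0, 0, 0], [0, 0, 0], -0.5],
    [[0, 0, 0], [0, 0, 0], -0.5],
    [[0, 0, 0.3], [0, 0, 0], -0.6],
    [[0, 0, 0.5], [0, 0, 0], -0.6],
    [[0, 0.25, 0.8], [0, 0, 0], -0.6],
    [[-0.1, 0.6, 0.8], [0, 0, -0.1], -0.6],
    [[-0.1, 1, 0.8], [0, 0, -0.1], -0.6],
    [[-0.1, 1, 0.8], [0, 0, -0.1], -0.6],
  ],
)

```text
time: 13.3
eef_pos: [0.4564, -0.1808, 0.2285]
eef_rot: [-3.138, 0.146, -0.001]
ft_force: [1.1, -0.7, -0.2]
width: 0.073
grasp_force: 0.0
```

Call:
servo_tool(
  motion=[
    [[-0.1, 0.3, 0], [0, 0, 0], -0.6],
    [[-0.18, 0.6, 0], [0, 0, 0], -0.6],
    [[-0.18, 1, 0], [0, 0, 0], -0.6],
    [[-0.18, 1, 0], [0, 0, 0], -0.6],
    [[-0.18, 1, 0], [0, 0, 0], -0.6],
  ],
)

```text
time: 13.92
eef_pos: [0.421, 0.0178, 0.2281]
eef_rot: [3.138, -0.143, 0.0]
ft_force: [0.3, -0.2, 0.2]
width: 0.0728
grasp_force: 0.0
```

Call:
servo_tool(
  motion=[
    [[-0.04, 0.3, 0], [0, 0, 0], -0.6],
    [[-0.04, 0.6, 0], [0, 0, 0], -0.6],
    [[-0.04, 0.92, 0], [0, 0, 0], -0.6],
    [[-0.04, 0.92, 0], [0, 0, 0], -0.6],
    [[-0.04, 0.92, 0], [0, 0, 0], -0.6],
  ],
)

```text
time: 14.55
eef_pos: [0.4134, 0.1997, 0.2277]
eef_rot: [3.137, -0.149, -0.001]
ft_force: [-0.2, -0.3, 0.3]
width: 0.0727
grasp_force: 0.0
```

```bash
python3 - <<'E'
from h import *
C,im=snap('wrist','w3');C2,im2=snap('top','top3')
cv2.imwrite('pics/w3b.png',np.hstack([cv2.resize(im,(400,300)),cv2.resize(im2[120:270,300:500],(400,300))])[:,:,::-1])
s=telemetry.get_state();print(s['eef_pos'].round(4),s['eef_rot'].round(3),s['width'],proj(C,[[.406,.201,.022],[.369,.206,.014]]))
E
```

```text
[0.4134 0.1991 0.2279] [ 3.137 -0.152 -0.   ] 0.07310838461811005 [[259.86321462 178.95696891]
 [258.70221434 207.64120684]]
```

View pics/w3b.png

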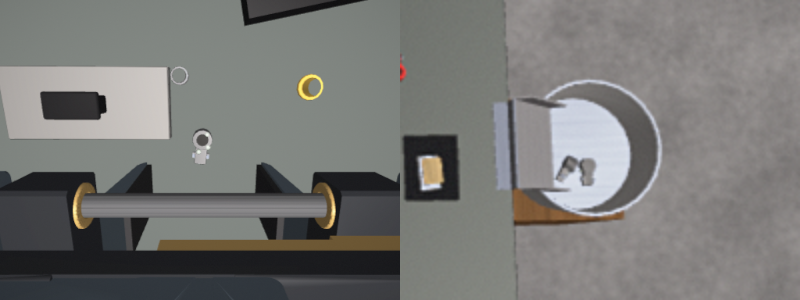

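Both terminals are in the bucket, and the bench terminal is where predicted at (202,140).

Call:
servo_tool(
  motion=[
    [[-0.03, 0.01, -0.3], [0, 0, 0], -0.6],
    [[-0.03, 0.01, -0.6], [0, 0, 0], -0.6],
    [[-0.03, 0.01, -0.7], [0, 0, 0], -0.6],
  ],
)

```text
time: 15.02
eef_pos: [0.4051, 0.1999, 0.0851]
eef_rot: [3.135, -0.152, -0.009]
ft_force: [0.5, -0.1, 0.7]
width: 0.0727
grasp_force: 0.0
```

Call:
servo_tool(
  motion=[
    [[0, 0, -0.2], [0, 0, 0], -0.6],
    [[0, 0, -0.35], [0, 0, 0], -0.6],
    [[0, 0, -0.41], [0, 0, 0], -0.6],
    [[0, 0, -0.41], [0, 0, 0], -0.6],
    [[0, 0, -0.41], [0, 0, 0], 1],
    [[0, 0, -0.41], [0, 0, 0], 1],
    [[0, 0, -0.41], [0, 0, 0], 1],
    [[0, 0, -0.41], [0, 0, 0], 1],
    [[0, 0, -0.41], [0, 0, 0], 1],
    [[0, 0, -0.41], [0, 0, 0], 1],
    [[0, 0, -0.25], [0, 0, 0], 1],
    [[0, 0, 0], [0, 0, 0], 1],
    [[0.1, -0.25, 0.4], [0, 0, 0], 1],
    [[0.15, -0.5, 0.4], [0, 0, 0], 1],
    [[0.15, -0.75, 0.4], [0, 0, 0], 1],
    [[0.15, -1, 0.4], [0, 0, 0], 1],
    [[0.15, -1, 0.4], [0, 0, 0], 1],
  ],
)

```text
time: 17.15
eef_pos: [0.4367, 0.0002, 0.1678]
eef_rot: [3.137, -0.156, -0.001]
ft_force: [1.2, 0.2, -1.3]
width: 0.0288
grasp_force: 30.0
```

Call:
servo_tool(
  motion=[
    [[0.05, -0.25, 0], [0, 0, 0], 1],
    [[0.1, -0.5, 0], [0, 0, 0], 1],
    [[0.15, -0.75, 0], [0, 0, 0], 1],
    [[0.2, -1, 0], [0, 0, 0], 1],
    [[0.2, -1, 0], [0, 0, 0], 1],
  ],
)

```text
time: 17.77
eef_pos: [0.4781, -0.1989, 0.1673]
eef_rot: [3.138, -0.152, 0.0]
ft_force: [-0.3, 0.8, -1.3]
width: 0.0294
grasp_force: 30.0
```

Call:
servo_tool(
  motion=[
    [[0, -0.25, 0], [0, 0, 0], 1],
    [[0, -0.5, 0], [0, 0, 0], 1],
    [[0, -0.75, 0], [0, 0, 0], 1],
    [[0, -0.91, 0], [0, 0, 0], 1],
    [[0, -0.91, -0.2], [0, 0, 0], 1],
    [[0, -0.91, -0.47], [0, 0, 0], 1],
    [[0, -0.91, -0.47], [0, 0, 0], 1],
    [[0, -0.91, -0.47], [0, 0, 0], 1],
  ],
)

```text
time: 18.77
eef_pos: [0.4786, -0.3788, 0.0755]
eef_rot: [3.137, -0.146, 0.003]
ft_force: [-0.5, 0.1, 0.5]
width: 0.029
grasp_force: 30.0
```

Call:
servo_tool(
  motion=[
    [[0, 0, 0], [0, 0, 0], -0.5],
    [[0, 0, 0], [0, 0, 0], -0.5],
    [[0, 0, 0], [0, 0, 0], -0.5],
    [[0, 0, 0], [0, 0, 0], -0.5],
    [[0, 0, 0], [0, 0, 0], -0.5],
    [[0, 0, 0.3], [0, 0, 0], -0.6],
    [[0, 0, 0.63], [0, 0, 0], -0.6],
    [[-0.245, 0.3, 0.63], [0, 0, 0.12], -0.6],
    [[-0.245, 0.6, 0.63], [0, 0, 0.12], -0.6],
    [[-0.245, 0.82, 0.63], [0, 0, 0.12], -0.6],
    [[-0.245, 0.82, 0.63], [0, 0, 0.12], -0.6],
    [[-0.245, 0.82, 0.63], [0, 0, 0.12], -0.6],
  ],
)

```text
time: 20.27
eef_pos: [0.4286, -0.2157, 0.2003]
eef_rot: [3.137, 0.149, 0.001]
ft_force: [-0.0, -0.2, -0.1]
width: 0.0727
grasp_force: 0.0
```

```bash
python3 - <<'E'
from h import *
C,im=snap('wrist','w4');C2,im2=snap('top','top4')
a=np.hstack([cv2.resize(im[120:270,170:370],(533,400)),cv2.resize(im2[120:270,340:440],(267,400))])
b=cv2.resize(im2[130:235,110:340],(438,200))
o=np.zeros((600,800,3),np.uint8);o[:400]=a;o[400:,:438]=b
cv2.imwrite('pics/w4b.png',o[:,:,::-1])
s=telemetry.get_state();print(s['eef_pos'].round(4),s['eef_rot'].round(3),s['width'],proj(C,[[.4295,-.2155,.063]]))
E
```

```text
[ 0.4285 -0.2163  0.1999] [3.138 0.146 0.   ] 0.0726254994702162 [[260.38554357 184.31264502]]
```

View pics/w4b.png

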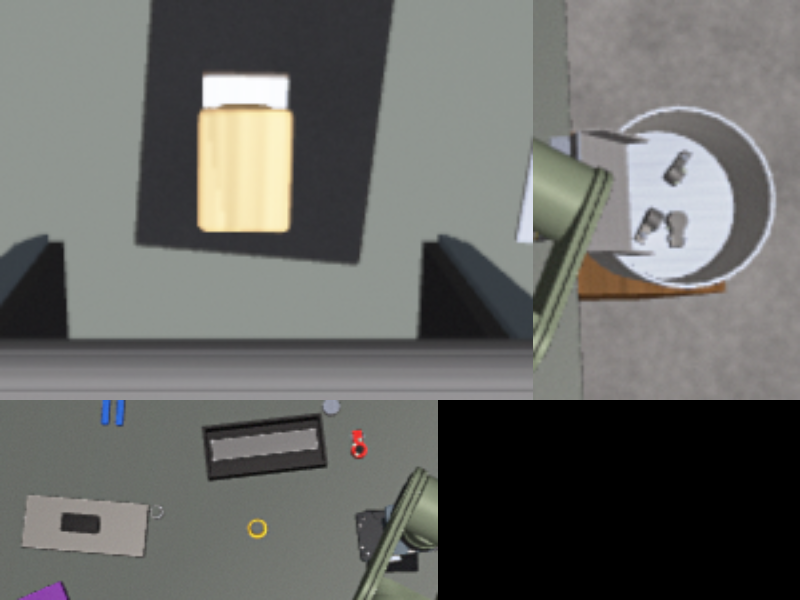

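All three terminals are in the bucket and the bar is bare. The block is aligned with the tool, with its cap centre at (245,171). I'll grip the block now.

Call:
servo_tool(
  motion=[
    [[0.005, -0.003, -0.3], [0, 0, 0], -0.6],
    [[0.005, -0.003, -0.6], [0, 0, 0], -0.6],
    [[0.005, -0.003, -0.8], [0, 0, 0], -0.6],
    [[0.005, -0.003, -0.885], [0, 0, 0], -0.6],
    [[0.005, -0.003, -0.885], [0, 0, 0], -0.6],
    [[0.005, -0.003, -0.885], [0, 0, 0], -0.6],
  ],
)

```text
time: 21.12
eef_pos: [0.4299, -0.2168, 0.0235]
eef_rot: [3.137, 0.147, 0.002]
ft_force: [0.3, -0.2, 0.2]
width: 0.0728
grasp_force: 0.0
```

Call:
servo_tool(
  motion=[
    [[0, 0, 0], [0, 0, 0], 1],
    [[0, 0, 0], [0, 0, 0], 1],
    [[0, 0, 0], [0, 0, 0], 1],
    [[0, 0, 0], [0, 0, 0], 1],
    [[0, 0, 0], [0, 0, 0], 1],
    [[0, 0, 0], [0, 0, 0], 1],
    [[0, 0, 0], [0, 0, 0], 1],
  ],
)

```text
time: 22.0
eef_pos: [0.4293, -0.2159, 0.0231]
eef_rot: [3.138, 0.148, 0.0]
ft_force: [-0.2, -0.5, 2.5]
width: 0.0335
grasp_force: 29.9
```

```bash
python3 - <<'E'
from h import *
s=telemetry.get_state();print(s['eef_pos'].round(4),s['eef_rot'].round(3),s['width'],s['ft_force'],s['q'].round(3))
E
```

```text
[ 0.4293 -0.2159  0.0231] [3.138 0.148 0.   ] 0.03351757042979322 [-0.20722135 -0.50425946  2.53877061] [-0.49   0.387  2.032 -0.     0.722  0.987]
```

Width reads 33.5 mm, so the pads are on the cap or foot rather than the 24 mm grip. I'll reopen and look from the wrist at the geometry while lowering.

Call:
servo_tool(
  motion=[
    [[0, 0, 0], [0, 0, 0], -0.3],
    [[0, 0, 0], [0, 0, 0], -0.3],
    [[0, 0, 0], [0, 0, 0], -0.3],
    [[0, 0, 0], [0, 0, 0], -0.3],
    [[0, 0, -0.005], [0, 0, 0], -0.3],
    [[0, 0, -0.01], [0, 0, 0], -0.3],
    [[0, 0, -0.01], [0, 0, 0], -0.3],
    [[0, 0, -0.01], [0, 0, 0], -0.3],
  ],
)

```text
time: 23.0
eef_pos: [0.4292, -0.2158, 0.021]
eef_rot: [3.138, 0.148, 0.0]
ft_force: [-0.2, 0.6, -0.3]
width: 0.0593
grasp_force: 0.0
```

```bash
python3 - <<'E'
from h import *
s=telemetry.get_state();print(s['eef_pos'].round(4),s['width'],s['ft_force'].round(1))
C,im=snap('wrist','w5');C2,i2=snap('side','s5');_,i3=snap('top','t5')
t3=cv2.imread('pics/top3.png')[:,:,::-1]
o=np.zeros((600,800,3),np.uint8);o[:300,:400]=cv2.resize(im,(400,300));o[:300,400:]=cv2.resize(i2[140:230,280:400],(400,300),interpolation=cv2.INTER_CUBIC)
o[300:,:400]=cv2.resize(t3,(400,300));o[300:,400:]=cv2.resize(i3,(400,300))
cv2.imwrite('pics/w5b.png',o[:,:,::-1])
E
```

```text
[ 0.4292 -0.2158  0.021 ] 0.059283592139159465 [-0.2  0.6 -0.3]
```

View pics/w5b.png

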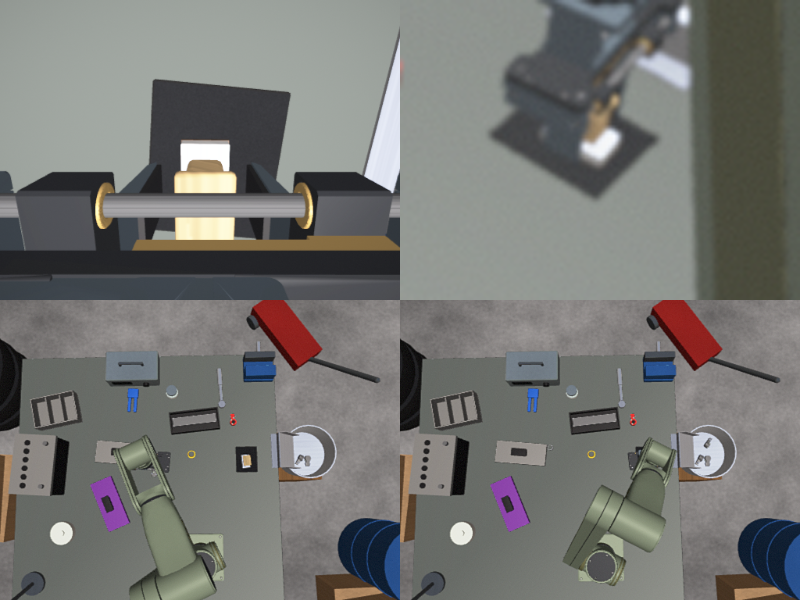

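No other terminals on the bench, and the block stands upright between the fingers. I'll close at this lower height.

Call:
servo_tool(
  motion=[
    [[0, 0, 0], [0, 0, 0], 1],
    [[0, 0, 0], [0, 0, 0], 1],
    [[0, 0, 0], [0, 0, 0], 1],
    [[0, 0, 0], [0, 0, 0], 1],
    [[0, 0, 0], [0, 0, 0], 1],
  ],
)

```text
time: 23.78
eef_pos: [0.4292, -0.2158, 0.021]
eef_rot: [3.138, 0.148, 0.0]
ft_force: [0.3, -0.6, 1.5]
width: 0.0338
grasp_force: 29.9
```

```bash
python3 - <<'E'
from h import *
C,im=snap('wrist','w6');_,i2=snap('side','s6')
a=cv2.resize(im[170:320,180:340],(480,450),interpolation=cv2.INTER_CUBIC)
b=cv2.resize(i2[150:220,300:350],(320,450),interpolation=cv2.INTER_CUBIC)
cv2.imwrite('pics/w6b.png',np.clip(np.hstack([a,b])[:,:,::-1]*1.5,0,255).astype(np.uint8))
s=telemetry.get_state();print(s['eef_pos'],s['width'])
c=lambda y,z:proj(C,[[.4292,-.2158+y,z]]).round(1).tolist()
print(c(0,.021),c(.017,.063),c(.017,.056),c(.017,.02))
E
```

```text
[ 0.42919258 -0.21583383  0.02099231] 0.03410304997034735
[[260.7, 237.6]] [[221.3, 270.1]] [[223.1, 262.9]] [[230.3, 234.3]]
```

View pics/w6b.png

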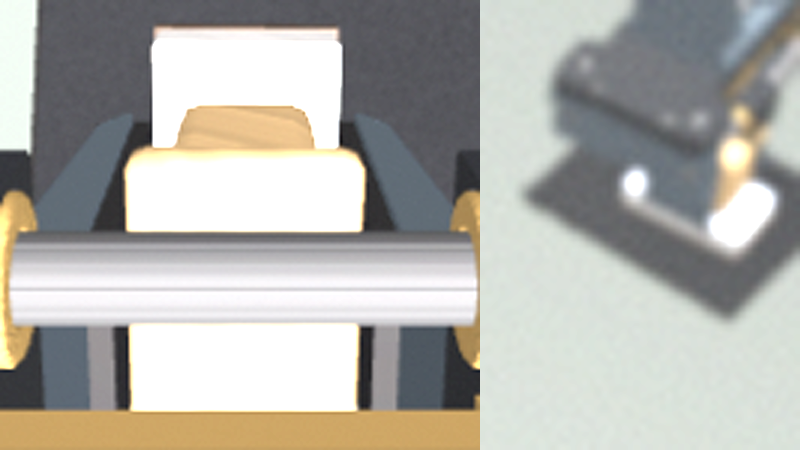

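Call:
servo_tool(
  motion=[
    [[0, 0, 0], [0, 0, 0], -0.3],
    [[0, 0, 0], [0, 0, 0], -0.3],
    [[0, 0, 0], [0, 0, 0], -0.3],
    [[0, 0, 0], [0, 0, 0], -0.3],
    [[0, 0, -0.003], [0, 0, 0], -0.3],
    [[0, 0, -0.003], [0, 0, 0], -0.3],
    [[0, 0, -0.003], [0, 0, 0], 1],
    [[0, 0, -0.003], [0, 0, 0], 1],
    [[0, 0, -0.003], [0, 0, 0], 1],
    [[0, 0, -0.003], [0, 0, 0], 1],
    [[0, 0, -0.003], [0, 0, 0], 1],
  ],
)

```text
time: 25.25
eef_pos: [0.4292, -0.2158, 0.0204]
eef_rot: [3.138, 0.148, 0.0]
ft_force: [-0.1, 0.2, 0.2]
width: 0.0338
grasp_force: 30.1
```

Call:
servo_tool(
  motion=[
    [[0, 0, 0], [0, 0, 0], -0.3],
    [[0, 0, 0], [0, 0, 0], -0.3],
    [[0, 0, 0], [0, 0, 0], -0.3],
    [[0, 0, 0], [0, 0, 0], -0.3],
    [[0, 0, 0.035], [0, 0, 0], -0.3],
    [[0, 0, 0.035], [0, 0, 0], -0.3],
    [[0, 0, 0.035], [0, 0, 0], 1],
    [[0, 0, 0.035], [0, 0, 0], 1],
    [[0, 0, 0.035], [0, 0, 0], 1],
    [[0, 0, 0.035], [0, 0, 0], 1],
    [[0, 0, 0.035], [0, 0, 0], 1],
  ],
)

```text
time: 26.62
eef_pos: [0.4291, -0.2158, 0.0273]
eef_rot: [3.138, 0.148, -0.0]
ft_force: [-0.2, 0.1, 0.1]
width: 0.0333
grasp_force: 30.0
```

Still on the cap at every height, because the pads are taller than the grip. The foot is 34 mm across y as well, so I'll grip lower: on the foot's flanks, low and close to the rubbing plane.

Call:
servo_tool(
  motion=[
    [[0, 0, 0], [0, 0, 0], -0.3],
    [[0, 0, 0], [0, 0, 0], -0.3],
    [[0, 0, 0], [0, 0, 0], -0.3],
    [[0, 0, 0], [0, 0, 0], -0.3],
    [[0, 0, -0.05], [0, 0, 0], -0.3],
    [[0, 0, -0.085], [0, 0, 0], -0.3],
    [[0, 0, -0.085], [0, 0, 0], -0.3],
    [[0, 0, -0.085], [0, 0, 0], 1],
    [[0, 0, -0.085], [0, 0, 0], 1],
    [[0, 0, -0.085], [0, 0, 0], 1],
    [[0, 0, -0.085], [0, 0, 0], 1],
    [[0, 0, -0.085], [0, 0, 0], 1],
  ],
)

```text
time: 28.12
eef_pos: [0.4293, -0.2159, 0.0106]
eef_rot: [3.138, 0.148, 0.001]
ft_force: [0.1, -1.7, 2.8]
width: 0.0343
grasp_force: 30.0
```

```bash
python3 - <<'E'
from h import *
s=telemetry.get_state();print(s['eef_pos'].round(4),s['eef_rot'].round(4),s['width'],s['ft_force'].round(2))
# bar geometry from w1 (tool pose then) 
import cv2
c=get_calibration('wrist');K=np.array(c['mtx']);T=np.eye(4);T[:3,:3]=R.from_rotvec([3.141,-.002,.002]).as_matrix();T[:3,3]=[.6217,.0688,.1556];T=T@np.array(c['T_tool_cam']);Cw=(K,T[:3,:3],T[:3,3])
print(ray(Cw,np.array([(320,280),(676,246),(330,349)])*.64,.046).round(4).tolist())
print(ray(Cw,np.array([(289,229),(700,188)])*.64,.04).round(4).tolist())
# top image, bare bar: bright blob in box
im=cv2.imread('pics/top4.png');C=cam('top')
S=8;cr=cv2.resize(im[134:176,212:286],None,fx=S,fy=S,interpolation=cv2.INTER_CUBIC);g=cr.max(2)
m=(g>110).astype(np.uint8);n,l,st,ce=cv2.connectedComponentsWithStats(m)
p=proj(C,[[.622,.0165,.046]])[0];i=l[int((p[1]-134)*S),int((p[0]-212)*S)];print(st[i])
r=cv2.minAreaRect(np.argwhere(l==i)[:,::-1].astype(np.float32))
b=(cv2.boxPoints(r)+.5)/S-.5+[212,134];w=ray(C,b,.046)[:,:2];print(w.round(4).tolist(),w.mean(0))
E
```

```text
[ 0.4293 -0.2159  0.0106] [3.1378e+00 1.4810e-01 6.0000e-04] 0.03428801699958872 [ 0.05 -1.72  2.75]
[[0.6333, 0.1175, 0.046], [0.6519, -0.0792, 0.046], [0.5927, 0.1135, 0.046]]
[[0.6611, 0.1346, 0.04], [0.6829, -0.0915, 0.04]]
[   68    87   453   139 36778]
[[0.6322, 0.1204], [0.6521, -0.0813], [0.6106, -0.085], [0.5909, 0.1161]] [0.62145805 0.017555  ]
```

Foot gripped (34.3 mm). Bar middle is about (0.622, 0.017) and box yaw about 5.5°, matching the tool's yaw. I'll lift and carry the block to above the chute end of the bar.

Call:
servo_tool(
  motion=[
    [[0, 0, 0.1], [0, 0, 0], 1],
    [[0, 0, 0.3], [0, 0, 0], 1],
    [[0, 0, 0.5], [0, 0, 0], 1],
    [[0.25, 0.2, 0.5], [0, 0, 0], 1],
    [[0.5, 0.4, 0.5], [0, 0, 0], 1],
    [[0.75, 0.6, 0.5], [0, 0, 0], 1],
    [[0.95, 0.745, 0.5], [0, 0, 0], 1],
    [[1, 0.745, 0.5], [0, 0, 0], 1],
    [[1, 0.745, 0.5], [0, 0, 0], 1],
    [[1, 0.745, 0.4], [0, 0, 0], 1],
    [[1, 0.745, 0.4], [0, 0, 0], 1],
  ],
)

```text
time: 29.5
eef_pos: [0.6262, -0.0677, 0.0888]
eef_rot: [-3.138, -0.146, 0.008]
ft_force: [-0.1, -0.7, -2.4]
width: 0.0338
grasp_force: 30.0
```

```bash
python3 - <<'E'
from h import *
s=telemetry.get_state();print(s['eef_pos'].round(4),s['eef_rot'].round(4),s['width'],s['ft_force'].round(2),s['ft_torque'].round(3))
C,im=snap('wrist','w7');_,i2=snap('side','s7')
a=cv2.resize(im,(440,330));b=cv2.resize(i2[135:225,190:290],(360,330),interpolation=cv2.INTER_CUBIC)
cv2.imwrite('pics/w7b.png',np.hstack([a,b])[:,:,::-1])
E
```

```text
[ 0.6262 -0.0677  0.0888] [-3.1376 -0.1456  0.0085] 0.03384305829118819 [-0.14 -0.75 -2.45] [-0.028  0.036  0.013]
```

View pics/w7b.png

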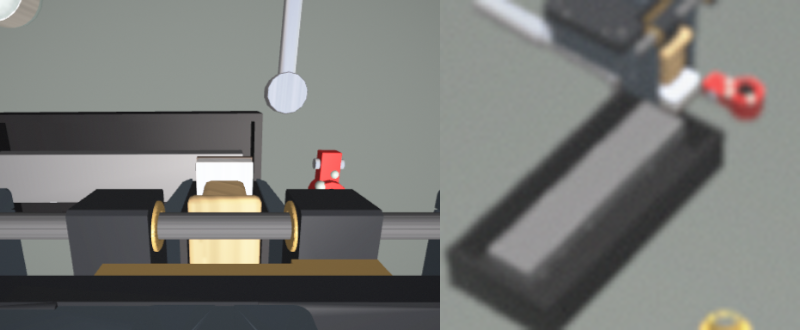

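The block hangs level in the grip and the bar edge is parallel to the image rows. I'll lower it to just above the bar and read the pose.

Call:
servo_tool(
  motion=[
    [[0.01, 0.005, -0.08], [0, 0, 0], 1],
    [[0.01, 0.005, -0.166], [0, 0, 0], 1],
    [[0.01, 0.005, -0.166], [0, 0, 0], 1],
    [[0.01, 0.005, -0.166], [0, 0, 0], 1],
    [[0.01, 0.005, -0.166], [0, 0, 0], 1],
  ],
)

```text
time: 30.22
eef_pos: [0.6316, -0.0658, 0.0577]
eef_rot: [3.138, 0.148, 0.002]
ft_force: [0.4, 0.2, -1.7]
width: 0.0335
grasp_force: 30.0
```

```bash
python3 - <<'E'
from h import *
s=telemetry.get_state();print(s['eef_pos'].round(4),s['eef_rot'].round(4),s['width'],s['ft_force'].round(2),s['ft_torque'].round(3))
E
```

```text
[ 0.6316 -0.0658  0.0577] [3.1378e+00 1.4820e-01 1.7000e-03] 0.03345883216466699 [ 0.36  0.21 -1.74] [ 0.048 -0.035 -0.059]
```

Call:
servo_tool(
  motion=[
    [[-0.008, -0.005, -0.015], [0, 0, 0], 1],
    [[-0.008, -0.005, -0.025], [0, 0, 0], 1],
    [[-0.008, -0.005, -0.032], [0, 0, 0], 1],
    [[-0.008, -0.005, -0.038], [0, 0, 0], 1],
    [[-0.008, -0.005, -0.038], [0, 0, 0], 1],
    [[-0.008, -0.005, -0.038], [0, 0, 0], 1],
  ],
)

```text
time: 30.98
eef_pos: [0.6294, -0.0669, 0.0498]
eef_rot: [3.138, 0.148, -0.0]
ft_force: [-2.8, -0.2, 3.0]
width: 0.0339
grasp_force: 30.0
```

```bash
python3 - <<'E'
from h import *
s=telemetry.get_state();print(s['eef_pos'].round(4),s['eef_rot'].round(4),s['width'],s['ft_force'].round(2),s['ft_torque'].round(3))
E
```

```text
[ 0.6294 -0.0669  0.0498] [ 3.1379e+00  1.4810e-01 -3.0000e-04] 0.03391775273405922 [-2.83 -0.21  3.  ] [-0.089  0.468 -0.002]
```

Contact is about 5 N, bar about 2.8 mm down. I'll press slightly more and rub to the far end.

Call:
servo_tool(
  motion=[
    [[0, 0, -0.003], [0, 0, 0], 1],
    [[0, 0, -0.003], [0, 0, 0], 1],
    [[-0.0025, 0.026, -0.003], [0, 0, 0], 1],
    [[-0.005, 0.052, -0.003], [0, 0, 0], 1],
    [[-0.0075, 0.078, -0.003], [0, 0, 0], 1],
    [[-0.01, 0.104, -0.003], [0, 0, 0], 1],
    [[-0.0125, 0.13, -0.003], [0, 0, 0], 1],
    [[-0.015, 0.156, -0.003], [0, 0, 0], 1],
    [[-0.0175, 0.182, -0.003], [0, 0, 0], 1],
    [[-0.02, 0.208, -0.003], [0, 0, 0], 1],
    [[-0.0225, 0.234, -0.003], [0, 0, 0], 1],
    [[-0.025, 0.26, -0.003], [0, 0, 0], 1],
    [[-0.0275, 0.286, -0.003], [0, 0, 0], 1],
    [[-0.03, 0.312, -0.003], [0, 0, 0], 1],
    [[-0.0325, 0.338, -0.003], [0, 0, 0], 1],
    [[-0.035, 0.364, -0.003], [0, 0, 0], 1],
    [[-0.0375, 0.39, -0.003], [0, 0, 0], 1],
    [[-0.04, 0.416, -0.003], [0, 0, 0], 1],
  ],
)

```text
time: 33.22
eef_pos: [0.6215, 0.0168, 0.049]
eef_rot: [3.138, 0.148, -0.0]
ft_force: [0.2, -4.6, 3.4]
width: 0.0338
grasp_force: 30.0
```

```bash
python3 - <<'E'
from h import *
s=telemetry.get_state();print(s['eef_pos'].round(4),s['eef_rot'].round(4),s['width'],s['ft_force'].round(2),s['ft_torque'].round(3))
E
```

```text
[0.6215 0.0168 0.049 ] [ 3.138e+00  1.480e-01 -1.000e-04] 0.033831067634232555 [ 0.16 -4.64  3.37] [-0.707 -0.14  -0.038]
```

Call:
servo_tool(
  motion=[
    [[-0.0025, 0.026, 0], [0, 0, 0], 1],
    [[-0.005, 0.052, 0], [0, 0, 0], 1],
    [[-0.0075, 0.078, 0], [0, 0, 0], 1],
    [[-0.01, 0.104, 0], [0, 0, 0], 1],
    [[-0.0125, 0.13, 0], [0, 0, 0], 1],
    [[-0.015, 0.156, 0], [0, 0, 0], 1],
    [[-0.0175, 0.182, 0], [0, 0, 0], 1],
    [[-0.02, 0.208, 0], [0, 0, 0], 1],
    [[-0.0225, 0.234, 0], [0, 0, 0], 1],
    [[-0.025, 0.26, 0], [0, 0, 0], 1],
    [[-0.0275, 0.286, 0], [0, 0, 0], 1],
    [[-0.03, 0.312, 0], [0, 0, 0], 1],
    [[-0.0325, 0.338, 0], [0, 0, 0], 1],
    [[-0.035, 0.364, 0], [0, 0, 0], 1],
    [[-0.0375, 0.39, 0], [0, 0, 0], 1],
    [[-0.04, 0.42, 0], [0, 0, 0], 1],
    [[-0.04, 0.42, 0], [0, 0, 0], 1],
    [[-0.04, 0.42, 0], [0, 0, 0], 1],
  ],
)

```text
time: 35.48
eef_pos: [0.6134, 0.1015, 0.049]
eef_rot: [-3.136, -0.147, 0.0]
ft_force: [0.1, 1.6, 4.1]
width: 0.0339
grasp_force: 30.0
```

Call:
servo_tool(
  motion=[
    [[0.0025, -0.026, 0], [0, 0, 0], 1],
    [[0.005, -0.052, 0], [0, 0, 0], 1],
    [[0.0075, -0.078, 0], [0, 0, 0], 1],
    [[0.01, -0.104, 0], [0, 0, 0], 1],
    [[0.0125, -0.13, 0], [0, 0, 0], 1],
    [[0.015, -0.156, 0], [0, 0, 0], 1],
    [[0.0175, -0.182, 0], [0, 0, 0], 1],
    [[0.02, -0.208, 0], [0, 0, 0], 1],
    [[0.0225, -0.234, 0], [0, 0, 0], 1],
    [[0.025, -0.26, 0], [0, 0, 0], 1],
    [[0.0275, -0.286, 0], [0, 0, 0], 1],
    [[0.03, -0.312, 0], [0, 0, 0], 1],
    [[0.0325, -0.338, 0], [0, 0, 0], 1],
    [[0.035, -0.364, 0], [0, 0, 0], 1],
    [[0.0375, -0.39, 0], [0, 0, 0], 1],
    [[0.04, -0.42, 0], [0, 0, 0], 1],
  ],
)

```text
time: 37.48
eef_pos: [0.6215, 0.0161, 0.049]
eef_rot: [3.138, 0.148, -0.0]
ft_force: [-0.2, 4.9, 3.8]
width: 0.0335
grasp_force: 30.0
```

```bash
python3 - <<'E'
from h import *
s=telemetry.get_state();print(s['eef_pos'].round(4),s['eef_rot'].round(4),s['width'],s['ft_force'].round(2),s['ft_torque'].round(3))
E
```

```text
[0.6215 0.0161 0.049 ] [ 3.138e+00  1.483e-01 -1.000e-04] 0.033461769155690026 [-0.16  4.92  3.79] [0.726 0.036 0.014]
```

Call:
servo_tool(
  motion=[
    [[0.0025, -0.026, 0], [0, 0, 0], 1],
    [[0.005, -0.052, 0], [0, 0, 0], 1],
    [[0.0075, -0.078, 0], [0, 0, 0], 1],
    [[0.01, -0.104, 0], [0, 0, 0], 1],
    [[0.0125, -0.13, 0], [0, 0, 0], 1],
    [[0.015, -0.156, 0], [0, 0, 0], 1],
    [[0.0175, -0.182, 0], [0, 0, 0], 1],
    [[0.02, -0.208, 0], [0, 0, 0], 1],
    [[0.0225, -0.234, 0], [0, 0, 0], 1],
    [[0.025, -0.26, 0], [0, 0, 0], 1],
    [[0.0275, -0.286, 0], [0, 0, 0], 1],
    [[0.03, -0.312, 0], [0, 0, 0], 1],
    [[0.0325, -0.338, 0], [0, 0, 0], 1],
    [[0.035, -0.364, 0], [0, 0, 0], 1],
    [[0.0375, -0.39, 0], [0, 0, 0], 1],
    [[0.04, -0.42, 0], [0, 0, 0], 1],
    [[0.04, -0.42, 0], [0, 0, 0], 1],
    [[0.04, -0.42, 0], [0, 0, 0], 1],
  ],
)

```text
time: 39.72
eef_pos: [0.6297, -0.0686, 0.049]
eef_rot: [3.136, 0.149, 0.0]
ft_force: [-0.2, -1.1, 3.6]
width: 0.0339
grasp_force: 30.0
```

```bash
python3 - <<'E'
from h import *
s=telemetry.get_state();print(s['eef_pos'].round(4),s['eef_rot'].round(4),s['width'],s['ft_force'].round(2),s['ft_torque'].round(3))
E
```

```text
[ 0.6297 -0.0686  0.049 ] [3.1362e+00 1.4870e-01 3.0000e-04] 0.03392248676521722 [-0.16 -1.12  3.56] [-0.101  0.016 -0.03 ]
```

Double stroke done, centred and flat. I'll return the block to its mat.

Call:
servo_tool(
  motion=[
    [[0, 0, 0.1], [0, 0, 0], 1],
    [[0, 0, 0.3], [0, 0, 0], 1],
    [[-0.2, -0.15, 0.4], [0, 0, 0], 1],
    [[-0.45, -0.35, 0.4], [0, 0, 0], 1],
    [[-0.7, -0.55, 0.4], [0, 0, 0], 1],
    [[-0.9, -0.75, 0.4], [0, 0, 0], 1],
    [[-0.97, -0.75, 0.4], [0, 0, 0], 1],
    [[-0.97, -0.75, 0.2], [0, 0, 0], 1],
    [[-0.97, -0.75, 0], [0, 0, 0], 1],
    [[-0.97, -0.75, -0.1], [0, 0, 0], 1],
    [[-0.97, -0.75, -0.15], [0, 0, 0], 1],
    [[-0.97, -0.75, -0.17], [0, 0, 0], 1],
    [[-0.97, -0.75, -0.17], [0, 0, 0], 1],
  ],
)

```text
time: 41.35
eef_pos: [0.436, -0.2176, 0.0153]
eef_rot: [3.138, 0.149, 0.001]
ft_force: [0.4, -0.4, -1.6]
width: 0.0343
grasp_force: 30.0
```

```bash
python3 - <<'E'
from h import *
s=telemetry.get_state();print(s['eef_pos'].round(4),s['eef_rot'].round(4),s['width'],s['ft_force'].round(2),s['ft_torque'].round(3))
E
```

```text
[ 0.436  -0.2176  0.0153] [3.1375e+00 1.4860e-01 1.0000e-03] 0.03428446544250403 [ 0.39 -0.38 -1.64] [-0.016  0.008 -0.056]
```

Call:
servo_tool(
  motion=[
    [[0, 0, -0.012], [0, 0, 0], 1],
    [[0, 0, -0.022], [0, 0, 0], 1],
    [[0, 0, -0.022], [0, 0, 0], 1],
    [[0, 0, -0.022], [0, 0, 0], 0],
    [[0, 0, -0.022], [0, 0, 0], -0.3],
    [[0, 0, -0.022], [0, 0, 0], -0.5],
    [[0, 0, -0.022], [0, 0, 0], -0.5],
    [[0, 0, -0.022], [0, 0, 0], -0.5],
    [[0, 0, 0.2], [0, 0, 0], -0.5],
    [[0, 0, 0.5], [0, 0, 0], -0.6],
    [[0, 0.2, 1], [0, 0, 0], -0.6],
    [[0, 0.5, 1], [0, 0, 0], -0.6],
    [[0, 0.8, 1], [0, 0, 0], -0.6],
    [[0, 1, 1], [0, 0, 0.2], -0.6],
    [[0, 1, 1], [0, 0, 0.4], -0.6],
    [[0, 1, 1], [0, 0, 0.4], -0.6],
    [[0, 1, 1], [0, 0, 0.4], -0.6],
  ],
)

```text
time: 43.48
eef_pos: [0.4353, -0.0172, 0.2149]
eef_rot: [2.937, 1.116, -0.0]
ft_force: [-0.0, -0.5, -0.0]
width: 0.0727
grasp_force: 0.0
```

Call:
servo_tool(
  motion=[
    [[0, 0.3, 0], [0, 0, 0.1], -0.6],
    [[0, 0.6, 0], [0, 0, 0.2], -0.6],
    [[0, 0.9, 0], [0, 0, 0.3], -0.6],
    [[0, 1, 0], [0, 0, 0.4], -0.6],
    [[0, 1, 0], [0, 0, 0.476], -0.6],
    [[0, 1, 0], [0, 0, 0.476], -0.6],
    [[0, 1, 0], [0, 0, 0.476], -0.6],
  ],
)

```text
time: 44.35
eef_pos: [0.4355, 0.1822, 0.2149]
eef_rot: [-2.332, -2.105, 0.0]
ft_force: [0.0, 0.2, -0.4]
width: 0.0726
grasp_force: 0.0
```

```bash
python3 - <<'E'
from h import *
s=telemetry.get_state();print(s['eef_pos'].round(4),s['eef_rot'].round(4),s['q'].round(2))
C,im=snap('wrist','w8');_,i2=snap('top','t8')
o=np.zeros((600,800,3),np.uint8);o[:480,:640]=cv2.resize(im,(640,480));o[480:,:240]=cv2.resize(i2[185:223,295:371],(240,120),interpolation=cv2.INTER_CUBIC);o[480:,250:490]=cv2.resize(i2[150:225,110:260],(240,120))
cv2.imwrite('pics/w8b.png',o[:,:,::-1])
E
```

```text
[0.4355 0.1822 0.2149] [-2.3325e+00 -2.1045e+00  1.0000e-04] [ 0.37  0.16  1.78 -0.    1.2   0.47]
```

View pics/w8b.png

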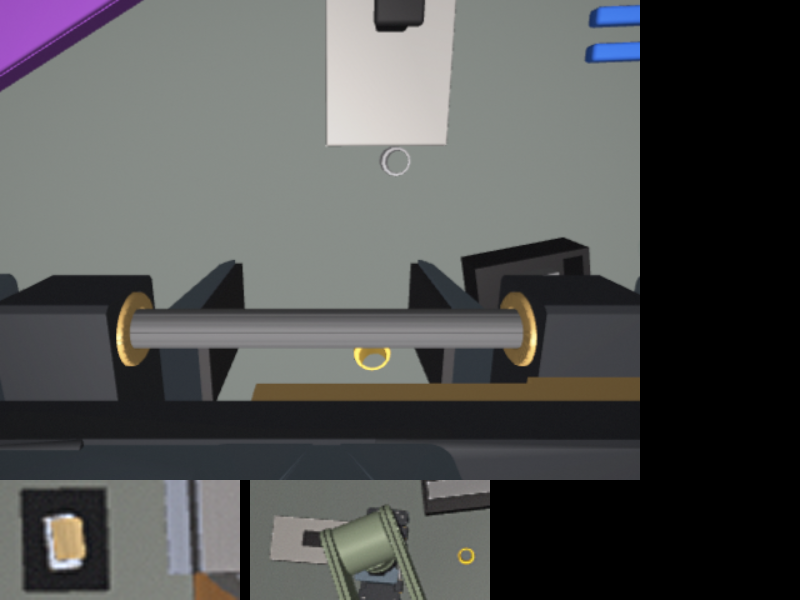

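The block stands on its mat. The cover's near edge runs (327,146)–(446,145), with the socket right next to it at (396,161). I'll move over the cover.

Call:
servo_tool(
  motion=[
    [[0.1, 0.3, 0.1], [0, 0, 0], -0.6],
    [[0.185, 0.6, 0.1], [0, 0, 0], -0.6],
    [[0.185, 0.8, 0.1], [0, 0, 0], -0.6],
    [[0.185, 0.8, 0.1], [0, 0, 0], -0.6],
    [[0.185, 0.8, 0.1], [0, 0, 0], -0.6],
  ],
)

```text
time: 45.08
eef_pos: [0.4724, 0.3416, 0.2347]
eef_rot: [2.33, 2.106, -0.002]
ft_force: [0.5, 0.6, -0.8]
width: 0.0732
grasp_force: 0.0
```

```bash
python3 - <<'E'
from h import *
s=telemetry.get_state();print(s['eef_pos'].round(4),s['eef_rot'].round(4),s['q'].round(2))
C,im=snap('wrist','w9');g=im.astype(int)
# cap: dark blob on light cover
light=((g.min(2)>130)).astype(np.uint8)
n,l,st,ce=cv2.connectedComponentsWithStats(light);i=1+st[1:,4].argmax();print(st[i])
cv2.imwrite('pics/w9b.png',cv2.resize(im,(640,480))[:,:,::-1])
E
```

```text
[0.4724 0.3416 0.2347] [ 2.3305e+00  2.1061e+00 -1.6000e-03] [ 0.61  0.32  1.51 -0.    1.31  0.71]
[  189    49   148   198 15988]
```

View pics/w9b.png

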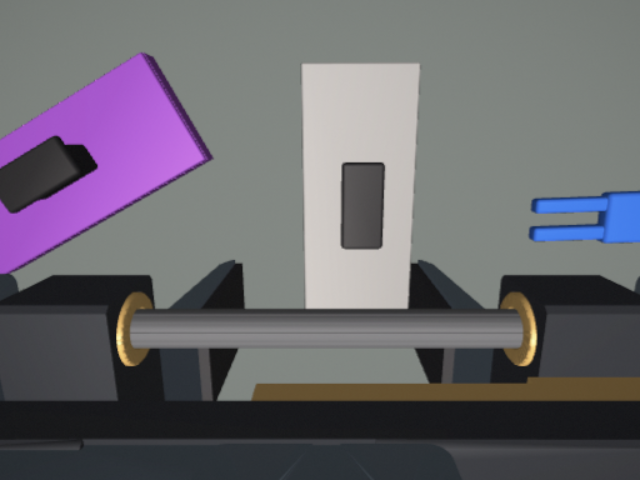

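Cap of the grey cover: (343,163)–(383,248), centre (362.5,206). The cover is nearly parallel to the tool and lies to the right of the tool's centre.

```bash
python3 - <<'E'
from h import *
C=cam('wrist')
p=ray(C,np.array([(343,163),(384,162),(382.5,248),(341.5,249)])*.8,.083)[:,:2];print(p.round(4).tolist(),p.mean(0))
v=(p[0]+p[1]-p[2]-p[3]);print('y-axis yaw',np.degrees(np.arctan2(-v[0],v[1])))
q=ray(C,np.array([(302,64.5),(419.5,64.5),(410,309),(304.5,309)])*.8,.040)[:,:2];print(q.round(4).tolist())
for a,b in((0,3),(1,2)):
    v=q[a]-q[b];print(np.degrees(np.arctan2(-v[0],v[1])))
v=q[1]-q[0];print('short',np.degrees(np.arctan2(v[1],v[0])),np.linalg.norm(v),(q[0]+q[1])/2)
s=telemetry.get_state();M=R.from_rotvec(s['eef_rot']).as_matrix();print('tool x ang',np.degrees(np.arctan2(M[1,0],M[0,0])))
E
```

```text
[[0.4906, 0.3907], [0.5223, 0.3882], [0.5164, 0.3195], [0.483, 0.3221]] [0.50307304 0.35513686]
y-axis yaw -5.623928921909155
[[0.4657, 0.472], [0.5629, 0.462], [0.5434, 0.2446], [0.4427, 0.255]]
-6.051578835201508
-5.111052365066245
short -5.872249580085095 0.09771919891371465 [0.51426453 0.4670128 ]
tool x ang 84.1724117505804
```

The cover was knocked about 31 mm in +x since the first view, to (0.503, 0.3545), yaw −5.7°. The tool is already aligned with it. I'll descend and grip.

Call:
servo_tool(
  motion=[
    [[0.153, 0.065, -0.2], [0, 0, 0], -0.6],
    [[0.153, 0.065, -0.5], [0, 0, 0], -0.6],
    [[0.153, 0.065, -0.75], [0, 0, 0], -0.6],
    [[0.153, 0.065, -0.88], [0, 0, 0], -0.6],
    [[0.153, 0.065, -0.93], [0, 0, 0], -0.6],
    [[0.153, 0.065, -0.93], [0, 0, 0], -0.6],
    [[0.153, 0.065, -0.93], [0, 0, 0], 1],
    [[0.153, 0.065, -0.93], [0, 0, 0], 1],
    [[0.153, 0.065, -0.93], [0, 0, 0], 1],
    [[0.153, 0.065, -0.93], [0, 0, 0], 1],
    [[0.153, 0.065, -0.93], [0, 0, 0], 1],
    [[0.153, 0.065, -0.93], [0, 0, 0], 1],
    [[0.153, 0.065, -0.93], [0, 0, 0], 1],
  ],
)

```text
time: 46.75
eef_pos: [0.503, 0.3555, 0.0492]
eef_rot: [-2.33, -2.107, -0.0]
ft_force: [-1.5, 0.8, 2.3]
width: 0.0339
grasp_force: 30.0
```

```bash
python3 - <<'E'
from h import *
s=telemetry.get_state();print(s['eef_pos'].round(4),s['eef_rot'].round(4),s['q'].round(2),s['ft_force'].round(1),s['width'])
E
```

```text
[0.503  0.3555 0.0492] [-2.3301 -2.107  -0.    ] [0.6  0.52 1.68 0.   0.93 0.7 ] [-1.5  0.8  2.3] 0.033926716370656494
```

Gripped by the cap (33.9 mm). I'll lift it and carry it over the box, turning to the box's yaw.

Call:
servo_tool(
  motion=[
    [[0, 0, 0.08], [0, 0, 0], 1],
    [[0, 0, 0.2], [0, 0, 0], 1],
    [[0, 0, 0.4], [0, 0, 0], 1],
    [[0, 0, 0.6], [0, 0, 0], 1],
    [[0.1, -0.2, 0.6], [0, 0, 0], 1],
    [[0.2, -0.4, 0.6], [0, 0, 0.03], 1],
    [[0.3, -0.6, 0.6], [0, 0, 0.06], 1],
    [[0.4, -0.8, 0.6], [0, 0, 0.09], 1],
    [[0.5, -1, 0.6], [0, 0, 0.127], 1],
    [[0.5, -1, 0.6], [0, 0, 0.127], 1],
    [[0.5, -1, 0.6], [0, 0, 0.127], 1],
  ],
)

```text
time: 48.12
eef_pos: [0.6027, 0.1555, 0.1688]
eef_rot: [-2.109, -2.327, 0.001]
ft_force: [-0.5, -0.8, -4.5]
width: 0.0338
grasp_force: 30.0
```

Call:
servo_tool(
  motion=[
    [[0.03, -0.2, 0], [0, 0, 0], 1],
    [[0.06, -0.4, 0], [0, 0, 0], 1],
    [[0.095, -0.55, 0], [0, 0, 0], 1],
    [[0.095, -0.69, 0], [0, 0, 0], 1],
    [[0.095, -0.69, 0], [0, 0, 0], 1],
    [[0.095, -0.69, -0.2], [0, 0, 0], 1],
    [[0.095, -0.69, -0.2], [0, 0, 0], 1],
    [[0.095, -0.69, -0.2], [0, 0, 0], 1],
  ],
)

```text
time: 49.12
eef_pos: [0.6227, 0.0186, 0.13]
eef_rot: [2.107, 2.329, 0.002]
ft_force: [-0.1, -0.8, -3.3]
width: 0.0337
grasp_force: 30.0
```

```bash
python3 - <<'E'
from h import *
s=telemetry.get_state();print(s['time'],s['eef_pos'].round(4),s['ft_force'].round(1),s['ft_torque'].round(2),s['width'])
M=R.from_rotvec(s['eef_rot']).as_matrix();print('tool x ang',np.degrees(np.arctan2(M[1,0],M[0,0])),M[2].round(4))
C,im=snap('wrist','w10');C2,i2=snap('side','s10');C3,i3=snap('top','t10')
g=im.astype(int);m=((g.min(2)>120)).astype(np.uint8);m[250:]=0
n,l,st,ce=cv2.connectedComponentsWithStats(m);i=1+st[1:,4].argmax();print(st[i])
r=cv2.minAreaRect(np.argwhere(l==i)[:,::-1].astype(np.float32));print(r)
# cover far-edge corners predicted at tray top z offset
o=s['eef_pos']-M[:,2]*0  # TCP
u=M[:,0];v=M[:,1]
zt=s['eef_pos'][2]-.0492
P=[np.r_[(s['eef_pos']+u*(.1145-.0005)+v*sx*.05)[:2],zt+.04] for sx in(-1,1)];print(proj(C,P).round(1).tolist())
E
```

```text
49.125 [0.6227 0.0186 0.13  ] [-0.1 -0.8 -3.3] [ 0.01 -0.14 -0.02] 0.03370383213285408
tool x ang 95.74491032626992 [ 2.0e-04  1.4e-03 -1.0e+00]
[     0      0    512    247 111889]
((255.49996948242188, 122.99998474121094), (510.99993896484375, 245.99996948242188), 0.0)
[[161.0, 16.9], [361.1, 16.8]]
```

```bash
python3 - <<'E'
import cv2,numpy as np
im=cv2.imread('pics/w10.png').astype(int)
for r in (30,60,100,140):
    d=im[r,:,2]-im[r,:,0]; g=im[r].mean(1); print(r,[ (int(c),int(g[c])) for c in range(130,400) if abs(g[c+1]-g[c-1])>40])
print([(int(r),int(im[r,200].mean()),int(im[r,320].mean())) for r in range(0,40,2)])
print('cap', [ (c,int(im[150,c].mean())) for c in range(225,300,4)],[ (r,int(im[r,261].mean())) for r in range(90,230,6)])
E
```

```text
30 [(163, 154), (357, 152)]
60 [(165, 156), (355, 156)]
100 [(168, 157)]
140 [(350, 154)]
[(0, 130, 130), (2, 130, 131), (4, 131, 130), (6, 130, 130), (8, 131, 131), (10, 131, 130), (12, 131, 130), (14, 130, 132), (16, 132, 132), (18, 159, 157), (20, 193, 188), (22, 193, 187), (24, 193, 188), (26, 193, 188), (28, 193, 187), (30, 194, 188), (32, 194, 188), (34, 193, 188), (36, 193, 188), (38, 193, 188)]
cap [(225, 195), (229, 194), (233, 194), (237, 194), (241, 194), (245, 194), (249, 194), (253, 193), (257, 193), (261, 193), (265, 193), (269, 192), (273, 192), (277, 192), (281, 192), (285, 191), (289, 192), (293, 190), (297, 191)] [(90, 193), (96, 193), (102, 194), (108, 193), (114, 192), (120, 193), (126, 193), (132, 193), (138, 193), (144, 193), (150, 193), (156, 193), (162, 193), (168, 193), (174, 192), (180, 191), (186, 18), (192, 35), (198, 86), (204, 84), (210, 84), (216, 82), (222, 81), (228, 80)]
```

Cover level and centred in the grip. I'll lower it onto the box in stages.

Call:
servo_tool(
  motion=[
    [[-0.0035, -0.003, -0.08], [0, 0, 0], 1],
    [[-0.0035, -0.003, -0.15], [0, 0, 0], 1],
    [[-0.0035, -0.003, -0.19], [0, 0, 0], 1],
    [[-0.0035, -0.003, -0.22], [0, 0, 0], 1],
    [[-0.0035, -0.003, -0.23], [0, 0, 0], 1],
    [[-0.0035, -0.003, -0.24], [0, 0, 0], 1],
    [[-0.0035, -0.003, -0.24], [0, 0, 0], 1],
  ],
)

```text
time: 50.15
eef_pos: [0.6216, 0.0168, 0.0812]
eef_rot: [2.109, 2.328, 0.001]
ft_force: [-0.3, -0.2, -4.8]
width: 0.0336
grasp_force: 30.0
```

```bash
python3 - <<'E'
from h import *
s=telemetry.get_state();print(s['time'],s['eef_pos'].round(4),s['ft_force'].round(1),s['ft_torque'].round(2),s['width'])
E
```

```text
50.15 [0.6216 0.0168 0.0812] [-0.3 -0.2 -4.8] [-0.01 -0.06 -0.  ] 0.033644759223167064
```

Call:
servo_tool(
  motion=[
    [[0.002, 0.005, -0.01], [0, 0, 0], 1],
    [[0.002, 0.005, -0.02], [0, 0, 0], 1],
    [[0.002, 0.005, -0.028], [0, 0, 0], 1],
    [[0.002, 0.005, -0.032], [0, 0, 0], 1],
    [[0.002, 0.005, -0.032], [0, 0, 0], 1],
  ],
)

```text
time: 50.78
eef_pos: [0.6217, 0.0178, 0.0753]
eef_rot: [2.109, 2.328, 0.0]
ft_force: [-2.2, -0.5, 2.1]
width: 0.0335
grasp_force: 30.0
```

```bash
python3 - <<'E'
from h import *
s=telemetry.get_state();print(s['time'],s['eef_pos'].round(4),s['ft_force'].round(1),s['ft_torque'].round(2),s['width'])
E
```

```text
50.775 [0.6217 0.0178 0.0753] [-2.2 -0.5  2.1] [ 0.01  0.25 -0.01] 0.0335106998755004
```

The cover touches down exactly at the predicted seated height. I'll release and retreat.

Call:
servo_tool(
  motion=[
    [[0, 0, 0], [0, 0, 0], 0.2],
    [[0, 0, 0], [0, 0, 0], 0],
    [[0, 0, 0], [0, 0, 0], -0.3],
    [[0, 0, 0], [0, 0, 0], -0.4],
    [[0, 0, 0], [0, 0, 0], -0.4],
    [[0, 0, 0], [0, 0, 0], -0.4],
    [[0, 0, 0.2], [0, 0, 0], -0.4],
    [[0, 0, 0.5], [0, 0, 0], -0.5],
    [[0, 0, 1], [0, 0, 0], -0.5],
    [[-0.4, 0, 1], [0, 0, 0], -0.5],
    [[-0.8, 0, 1], [0, 0, 0], -0.5],
    [[-1, 0, 1], [0, 0, 0], -0.5],
    [[-1, 0, 1], [0, 0, 0], -0.5],
    [[-1, 0, 1], [0, 0, 0], -0.5],
  ],
)

```text
time: 52.52
eef_pos: [0.4217, 0.0178, 0.2753]
eef_rot: [2.108, 2.327, 0.003]
ft_force: [1.9, -0.5, 0.5]
width: 0.0683
grasp_force: 0.0
```

```bash
python3 - <<'E'
from h import *
s=telemetry.get_state();print(s['time'],s['eef_pos'].round(4))
C,im=snap('wrist','w11');C2,i2=snap('side','s11');C3,i3=snap('top','t11')
o=np.zeros((600,800,3),np.uint8);o[:300,:400]=cv2.resize(im,(400,300));o[:300,400:]=cv2.resize(i2[140:245,170:310],(400,300),interpolation=cv2.INTER_CUBIC)
o[300:,:400]=cv2.resize(i3,(400,300));o[300:,400:]=cv2.resize(i3[120:240,200:360],(400,300),interpolation=cv2.INTER_CUBIC)
cv2.imwrite('pics/fin.png',o[:,:,::-1])
b=R.from_euler('z',5.5,degrees=True).as_matrix()
P=[[.622,.017,.066]+b@[sx*.05,sy*.115,0] for sx in(-1,1) for sy in(-1,1)]
print('top',proj(C3,P).round(1).tolist(),'side',proj(C2,P).round(1).tolist())
E
```

```text
52.525 [0.4217 0.0178 0.2753]
top [[282.3, 161.8], [217.9, 169.1], [278.9, 134.4], [214.9, 141.7]] side [[269.2, 163.6], [219.1, 212.6], [241.7, 150.0], [190.2, 196.2]]
```

View pics/fin.png

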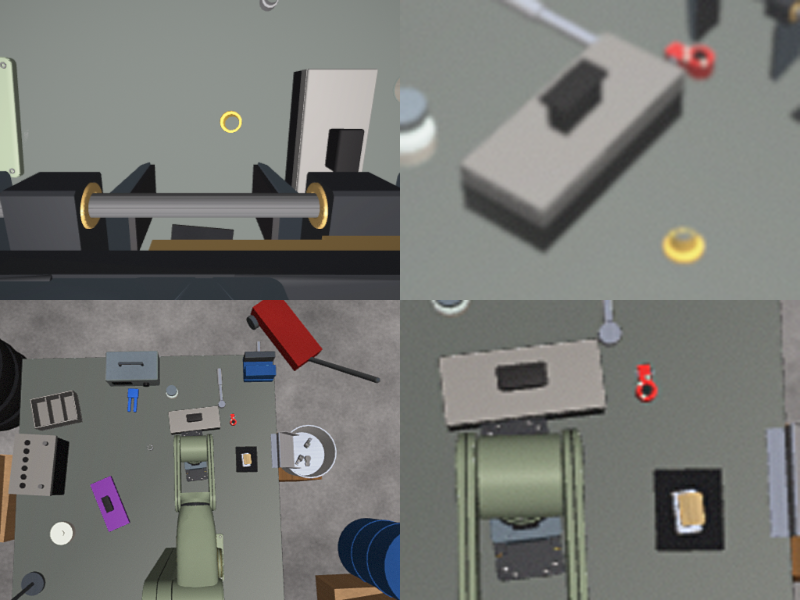

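The cover sits level and flush on the box, the block stands on its mat, three terminals are in the bucket, and the bystanders are in place. I'm handing it in.

```bash
python3 -c "
from h import *
print(workorder.sign_off())"
```

```text
the job is handed in; nothing more can be done
None
```

The job is handed in: the three terminals present are in the scrap bucket, the bar is rubbed to the far end and back at about 3.6 mm down, the block is upright on its mat and the grey cover is seated level on the box; I held the block by its foot and the cover by its cap, because the finger pads are taller than the grips.

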